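# Line up the mounting posts by height on the storage strip

### The job

Line the four aluminium mounting posts up by height on the grey storage strip: one upright on the middle of each round cork pad, the shortest next to the black thumbscrew and rising to the tallest at the other end. Do not knock any post over, and leave the roll of tape and the coax tee where they lie.

Things in the scene. Friction and masses are not known exactly. Their poses are not given: they have to be found in the camera images.
- post_65: shortest of four loose aluminium posts: 65 mm high, round shaft 20 mm across, round foot 28 mm across (lowest 8 mm), 91 g. Upright; origin at centre of underside, z up. Starts on the worktop in front of the strip, 55 mm or more from the other posts, among fixed black sensor heads (39 mm high) and a silver unit (46 mm high): fingers closing along world x near its top, opened to about 45 mm, meet nothing else.
- post_78: second shortest of four loose aluminium posts: 78 mm high, round shaft 20 mm across, round foot 28 mm across (lowest 8 mm), 109 g. Upright; origin at centre of underside, z up. Starts on the worktop in front of the strip, 55 mm or more from the other posts, among fixed black sensor heads (39 mm high) and a silver unit (46 mm high): fingers closing along world x near its top, opened to about 45 mm, meet nothing else.
- post_91: second tallest of four loose aluminium posts: 91 mm high, round shaft 20 mm across, round foot 28 mm across (lowest 8 mm), 127 g. Upright; origin at centre of underside, z up. Starts on the worktop in front of the strip, 55 mm or more from the other posts, among fixed black sensor heads (39 mm high) and a silver unit (46 mm high): fingers closing along world x near its top, opened to about 45 mm, meet nothing else.
- post_104: tallest of four loose aluminium posts: 104 mm high, round shaft 20 mm across, round foot 28 mm across (lowest 8 mm), 146 g. Upright; origin at centre of underside, z up. Starts on the worktop in front of the strip, 55 mm or more from the other posts, among fixed black sensor heads (39 mm high) and a silver unit (46 mm high): fingers closing along world x near its top, opened to about 45 mm, meet nothing else.
- strip: fixed grey strip lying flat, 48 (its x) x 192 (its y) x 8 mm; origin at centre of underside, flat top at z = 8 mm. On it a row of four flush round tan cork pads, 32 mm across, no recess, centred at x = 0, y = +60, +20, -20, -60 mm in its frame. Room for fingers is across the row (its x). 
- thumbscrew: fixed black knurled thumbscrew, 14 mm across, 18 mm high, standing on the strip's top at one of its ends (y = +86 or -86 mm in the strip's frame; the end differs from start to start). The strip's other end has only a flat steel screw head. Origin at centre of underside.
- tape_roll: small black roll of tape lying flat, 62 mm across and 19 mm high, left of and behind the work; a bystander. Origin at the centre of its underside.
- coax_tee: metal coax tee connector lying flat, 26 x 45 x 13 mm, to the right of and in front of the strip; a bystander. Origin at the centre of its underside.
- monitor: fixed flat monitor (screen from 85 to 387 mm up), right of the work; an obstacle. Its far left edge, the part nearest to the work, stands upright at about world x = 0.50, y = -0.32 m (80 to 90 mm from the nearest pad), and from there the screen runs towards the robot and to the right. Carry things round its left side (y above about -0.2 m near x = 0.46 m). Origin under the middle of its foot.
- desk_hutch: fixed dark shelf frame over the back of the worktop; an obstacle. Near left leg: foot at about world x = 0.49, y = 0.19 m, leaning back to x = 0.62 at 0.6 m up; coming from the left, pass it within about 0.4 m of the base. Near right leg: foot at x = 0.64, y = -0.38. Lowest board 0.37 m up; near edge from x = 0.63, y = 0 to x = 0.69, y = -0.2 (65 mm or more beyond the pads).
There are look-alikes about, which are no part of the job. What is shaped like the post_91 but orange or yellow is not meant.

How it is judged:
By the outcome, as a careful person would: the job done as asked, in the order asked, and still so for the second after the job is handed in, with the robot touching nothing.
It also fails if it takes over 104 s, if anything falls off the work surface, if the arm or the gripper's body presses on something with over 40 N, if the wrist force passes 120 N, or if a joint passes its speed limit or range.

### The arm

A 7-joint arm with a two-finger parallel gripper is mounted at the origin on a cart in front of the work surface, level with it; the furniture and walls round the work are solid. World frame = base frame: x ahead of the robot, y to its left, z up, the work surface at z = 0. Lengths are in m, angles in degrees, forces in N, time in s.
With the tool pointing down it reaches from about 0.35 to 0.775 m from the base axis. Payload 3.1 kg.
Tool frame: the origin (TCP) lies midway between the tips of the shut fingers; the grasp point (between the pads) lies env.grip_depth behind it (env.grip_depth is the distance from the TCP to the grasp point, in m); z points along the fingers, y is the line along which they close (so a half turn about z gives the same grasp; the last joint's range is limited). The gripper opens to 85 mm and grips with 20 to 120 N. Pads are 22 mm wide; open, the fingers measure 114 mm over their backs; the gripper's body (76 mm by 85 mm) begins 54 mm behind the grasp point. The pads swing forward as they close: fully open they stand 13 mm farther back than shut.
Start: joints at [-68.509, 17.813, 0.802, 86.603, -0.252, 75.585, -1.558], TCP at [0.223, 0.503, 0.231] pointing down, gripper open.
Joint ranges: [-154.91, 154.91], [-16.99, 109.72], [-72.82, 74.43], [7.12, 147.25], [-82.49, 262.49], [11.32, 116.49], [-174.64, 174.64]. Speed limits (degrees/s): [159.86, 159.86, 180, 180, 180, 180, 180].

### API

Orientations are given as a 3x3 rotation matrix whose columns are the frame's x, y, z axes.
In Python, from rig import env, effector, kinematics, status, grab_frame, camera_info, workorder, spot_in gives the robot as it stands. Calls block until the motion is done:
- env.move_pose(position, orientation): joint-space move of the TCP to a pose.
- env.move_straight(position, max_speed=0.15, ori=None): straight line of the TCP; ori=None keeps the orientation; max_speed is the mean speed in m/s.
- env.goto_joints(angles): joint-space move.
- effector.gripper_to(opening, squeeze=None): finger opening in m; squeeze is the grip in N (None keeps the last); returns when the fingers have stopped.
- env.dwell(seconds).
- kinematics.inverse_kinematics(position, orientation): joint angles nearest the present ones, or None.
- status.sense(): the state.
- grab_frame(name): name is "scene" or "side" or "wrist"; returns (picture, depth): 400x640x3 uint8, blue, green, red; 400x640 float32, m along the optical axis (not along the pixel's ray), 0 where there is no reading.
- camera_info(name): a dict with "K" (3x3 intrinsics, pixels), "camera_from_world" (4x4, takes a point from world to camera coordinates). Camera axes: x right, y down, z forward; pixel columns grow to the right and rows downward; lengths in m; the calibration is good to about 2 mm. A picture is of the moment at which its call begins: read the wrist's pose just before it. camera_info takes no time and is no camera call; for the wrist camera it gives the pose at the moment of the call.
A pose or a line that the arm cannot do raises env.Unreachable and nothing moves.
- workorder.close_job(): hands the job in; it is judged then, once.
Trained networks look in the newest picture that a camera, given by its name, has taken for a name from the list of things; names that differ only in an ending like _2 or _b are one class to them, and where a whole thing is asked for, a point or a joint stands for the part that bears it (a point fixed in the world has none). Each returns a list of dicts, best first, with "p" (0 to 1); they miss things now and then, are a little off and sometimes report something else, mostly with a low value. They report only what shows in the picture. A call takes as long as a camera call. They do not tell look-alikes from the thing itself.
- spot_in(camera, label): "position" ([x, y, z] in m, in world coordinates, good to about 4 mm: the middle of the surface that is visible of it).
The state is a dict: "t": time; "joint_pos": joint angles; "dq": joint speeds; "joint_torque": joint torques, N m; "ee_pos": TCP position; "ee_rot": TCP orientation; "force": force on the tool from outside, world axes, zero at the start; "wrist_torque": the same for the moment, N m; "gripper_width": finger opening in m; "grip_force": force on a finger pad.
Only numpy, scipy, OpenCV 4.12 (cv2) and the standard library are available. Lean on these libraries where they do the work, as an engineer would, in place of code of your own. Each camera call takes 0.05 s, during which the arm holds its last target. There are 200 camera calls.

## Working session

There is one attempt and no reset: what is moved stays moved. The work goes in short steps, each a Python script; the robot and the scene stay as the last script left them, time stands still between calls to the robot, and variables do not carry over. Pictures are saved under pics/ and viewed, at most 14 in all, crops included, and the job is handed in when it is done.

```bash
mkdir -p pics; ls
python3 - <<'E'
from rig import *
import cv2,numpy as np
for c in ("scene","side"):
    im,d=grab_frame(c); cv2.imwrite(f"pics/{c}0.png",im); np.save(f"pics/{c}0.npy",d)
    for n in ("post_65","post_78","post_91","post_104","strip","thumbscrew","tape_roll","coax_tee"):
        print(c,n,[(round(r["p"],2),np.round(r["position"],3).tolist()) for r in spot_in(c,n)])
print(env.grip_depth,status.sense()["t"])
E
```

```text
pics
scene post_65 [(0.64, [0.539, 0.09, 0.049]), (0.62, [0.494, -0.234, 0.034]), (0.48, [0.466, -0.17, 0.059]), (0.46, [0.321, -0.212, 0.047])]
scene post_78 [(0.64, [0.539, 0.09, 0.049]), (0.62, [0.494, -0.234, 0.034]), (0.48, [0.466, -0.17, 0.059]), (0.46, [0.321, -0.212, 0.047])]
scene post_91 [(0.64, [0.539, 0.09, 0.049]), (0.62, [0.494, -0.234, 0.034]), (0.48, [0.466, -0.17, 0.059]), (0.46, [0.321, -0.212, 0.047])]
scene post_104 [(0.64, [0.539, 0.09, 0.049]), (0.62, [0.494, -0.234, 0.034]), (0.48, [0.466, -0.17, 0.059]), (0.46, [0.321, -0.212, 0.047])]
scene strip [(0.84, [0.592, -0.242, 0.006])]
scene thumbscrew []
scene tape_roll [(0.7, [0.602, -0.044, 0.019])]
scene coax_tee [(0.62, [0.52, -0.285, 0.014])]
side post_65 [(0.82, [0.327, -0.209, 0.047]), (0.79, [0.386, -0.176, 0.051]), (0.75, [0.353, -0.276, 0.036]), (0.65, [0.226, -0.253, 0.043]), (0.58, [0.506, -0.231, 0.038]), (0.53, [0.468, -0.171, 0.073]), (0.23, [0.534, -0.287, 0.009])]
side post_78 [(0.82, [0.327, -0.209, 0.047]), (0.79, [0.386, -0.176, 0.051]), (0.75, [0.353, -0.276, 0.036]), (0.65, [0.226, -0.253, 0.043]), (0.58, [0.506, -0.231, 0.038]), (0.53, [0.468, -0.171, 0.073]), (0.23, [0.534, -0.287, 0.009])]
side post_91 [(0.82, [0.327, -0.209, 0.047]), (0.79, [0.386, -0.176, 0.051]), (0.75, [0.353, -0.276, 0.036]), (0.65, [0.226, -0.253, 0.043]), (0.58, [0.506, -0.231, 0.038]), (0.53, [0.468, -0.171, 0.073]), (0.23, [0.534, -0.287, 0.009])]
side post_104 [(0.82, [0.327, -0.209, 0.047]), (0.79, [0.386, -0.176, 0.051]), (0.75, [0.353, -0.276, 0.036]), (0.65, [0.226, -0.253, 0.043]), (0.58, [0.506, -0.231, 0.038]), (0.53, [0.468, -0.171, 0.073]), (0.23, [0.534, -0.287, 0.009])]
side strip [(0.81, [0.592, -0.246, 0.009])]
side thumbscrew []
side tape_roll [(0.83, [0.612, -0.021, 0.019])]
side coax_tee [(0.52, [0.536, -0.29, 0.01])]
0.0187 0.9
```

View pics/scene0.png

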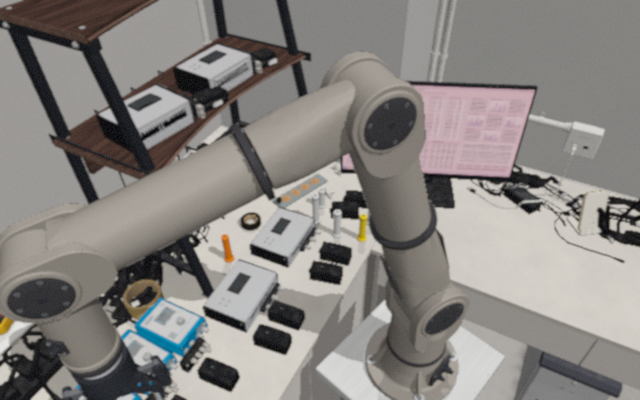

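View pics/side0.png

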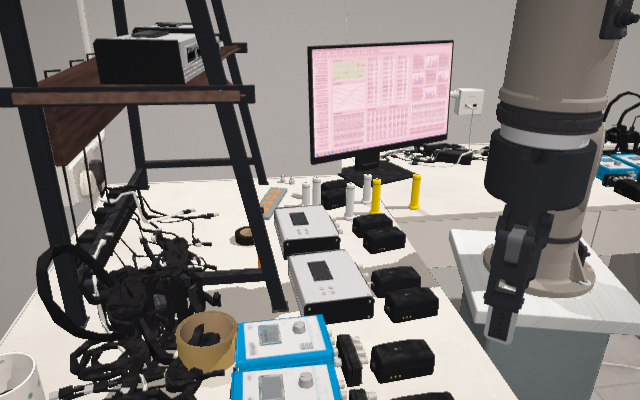

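Scene view: orange decoy at (228,248), yellow one at (362,228), posts at about (317,208) and (337,222), and the strip at (300,190). The side view shows silver posts at (306,193), (317,190), (350,200) and (367,188), with yellow ones at (376,195) and (416,190). I'll move the wrist camera over the work.

```bash
cat > h.py <<'E'
from rig import *
import cv2,numpy as np
def Rz(a):  # tool down, closing axis at angle a (deg) from world x
    c,s=np.cos(np.radians(a)),np.sin(np.radians(a))
    y=np.array([c,s,0]);z=np.array([0,0,-1.]);return np.column_stack([np.cross(y,z),y,z])
def shot(name,pic):
    ci=camera_info(name);im,d=grab_frame(name);cv2.imwrite(f"pics/{pic}.png",im)
    np.savez(f"pics/{pic}.npz",d=d,K=ci["K"],T=ci["camera_from_world"]);return im,d,np.array(ci["K"]),np.array(ci["camera_from_world"])
E
python3 - <<'E'
from h import *
s=status.sense();print(np.round(s["ee_rot"],2).tolist())
T=np.linalg.inv(camera_info("wrist")["camera_from_world"])
R=np.array(s["ee_rot"]);print("cam in tool",np.round(R.T@(T[:3,3]-s["ee_pos"]),3),np.round(R.T@T[:3,:3],2).tolist(),camera_info("wrist")["K"])
for p in ([.24,.30,.30],[.39,.0,.30],[.38,-.15,.30],[.40,-.2,.30],[.48,-.18,.30],[.48,-.15,.32],[.53,-.18,.32]):
    for a in (0,180,-90,90):
        q=kinematics.inverse_kinematics(p,Rz(a));print(p,a,None if q is None else np.round(q,0).tolist())
E
```

```text
[[-0.91, 0.4, 0.0], [0.4, 0.91, 0.0], [-0.0, 0.0, -1.0]]
cam in tool [ 0.073 -0.001 -0.143] [[0.0, -0.96, -0.29], [1.0, 0.0, -0.0], [0.0, -0.29, 0.96]] [[278.32014868   0.         311.11262656]
 [  0.         278.32014868 195.55802455]
 [  0.           0.           1.        ]]
[0.24, 0.3, 0.3] 0 [-67.0, -4.0, 12.0, 102.0, 1.0, 82.0, -55.0]
[0.24, 0.3, 0.3] 180 [-49.0, -4.0, -4.0, 101.0, -0.0, 82.0, 126.0]
[0.24, 0.3, 0.3] -90 [-73.0, -5.0, 18.0, 102.0, 1.0, 82.0, -145.0]
[0.24, 0.3, 0.3] 90 [-56.0, -4.0, 2.0, 102.0, 0.0, 82.0, 36.0]
[0.39, 0.0, 0.3] 0 [-44.0, -5.0, 39.0, 102.0, 3.0, 82.0, -6.0]
[0.39, 0.0, 0.3] 180 [-42.0, -5.0, 36.0, 102.0, 3.0, 82.0, 174.0]
[0.39, 0.0, 0.3] -90 [-43.0, -5.0, 37.0, 102.0, 3.0, 82.0, -96.0]
[0.39, 0.0, 0.3] 90 [-40.0, -5.0, 34.0, 102.0, 3.0, 82.0, 84.0]
[0.38, -0.15, 0.3] 0 [2.0, -1.0, 17.0, 99.0, 0.0, 82.0, 19.0]
[0.38, -0.15, 0.3] 180 [40.0, -0.0, -20.0, 98.0, -0.0, 82.0, -161.0]
[0.38, -0.15, 0.3] -90 [-44.0, -5.0, 60.0, 100.0, 4.0, 82.0, -75.0]
[0.38, -0.15, 0.3] 90 [3.0, -1.0, 16.0, 99.0, 0.0, 82.0, 109.0]
[0.4, -0.2, 0.3] 0 [4.0, 4.0, 21.0, 94
[... 341 characters left out ...]
, -145.0]
[0.48, -0.18, 0.3] -90 [-25.0, 16.0, 57.0, 86.0, -14.0, 85.0, -58.0]
[0.48, -0.18, 0.3] 90 [-29.0, 19.0, 64.0, 86.0, -17.0, 85.0, 125.0]
[0.48, -0.15, 0.32] 0 [-32.0, 16.0, 61.0, 85.0, -14.0, 87.0, 29.0]
[0.48, -0.15, 0.32] 180 [-34.0, 17.0, 65.0, 85.0, -15.0, 87.0, -150.0]
[0.48, -0.15, 0.32] -90 [-29.0, 14.0, 57.0, 85.0, -12.0, 87.0, -63.0]
[0.48, -0.15, 0.32] 90 [-31.0, 15.0, 60.0, 85.0, -13.0, 87.0, 119.0]
[0.53, -0.18, 0.32] 0 [-24.0, 26.0, 64.0, 76.0, -23.0, 91.0, 37.0]
[0.53, -0.18, 0.32] 180 [-24.0, 26.0, 65.0, 76.0, -24.0, 91.0, -143.0]
[0.53, -0.18, 0.32] -90 [-20.0, 23.0, 56.0, 76.0, -19.0, 90.0, -57.0]
[0.53, -0.18, 0.32] 90 [-22.0, 24.0, 59.0, 76.0, -21.0, 91.0, 125.0]
```

Run:
```python
from h import *
env.goto_joints([-62,-4,0,102,0,82,-50]); env.goto_joints([20,-4,0,102,0,82,20])
print(np.round(status.sense()["ee_pos"],3),status.sense()["t"])
def spots(c):
    for n in ("post_65","strip","thumbscrew","tape_roll","coax_tee"):
        print(n,[(round(r["p"],2),np.round(r["position"],3).tolist()) for r in spot_in(c,n)])
env.move_pose([.43,-.14,.30],Rz(0)); shot("wrist","w1"); spots("wrist")
env.move_pose([.51,-.17,.30],Rz(0)); shot("wrist","w2"); spots("wrist")
s=status.sense();print(s["t"],np.round(s["joint_pos"],0))
```

```text
[ 0.353 -0.145  0.299] 3.5417
post_65 [(0.87, [0.334, -0.214, 0.06]), (0.79, [0.354, -0.28, 0.051]), (0.76, [0.232, -0.262, 0.059]), (0.65, [0.505, -0.235, 0.043]), (0.62, [0.391, -0.172, 0.072]), (0.62, [0.467, -0.17, 0.075]), (0.43, [0.543, 0.079, 0.008])]
strip [(0.94, [0.598, -0.215, 0.004])]
thumbscrew [(0.64, [0.599, -0.153, 0.021])]
tape_roll [(0.61, [0.603, -0.045, 0.02])]
coax_tee [(0.64, [0.524, -0.287, 0.009])]
post_65 [(0.88, [0.472, -0.172, 0.083]), (0.75, [0.234, -0.266, 0.057]), (0.74, [0.504, -0.234, 0.044]), (0.73, [0.354, -0.282, 0.049]), (0.73, [0.335, -0.217, 0.058]), (0.56, [0.391, -0.174, 0.071])]
strip [(0.97, [0.596, -0.233, 0.008])]
thumbscrew []
tape_roll [(0.6, [0.604, -0.043, 0.021]), (0.25, [0.507, -0.233, 0.045])]
coax_tee [(0.64, [0.521, -0.293, 0.008])]
4.9833 [18. 15. -2. 81.  0. 84. 16.]
```

View pics/w1.png

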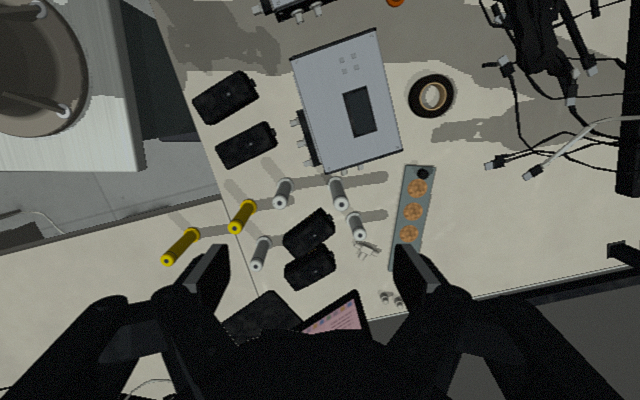

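View pics/w2.png

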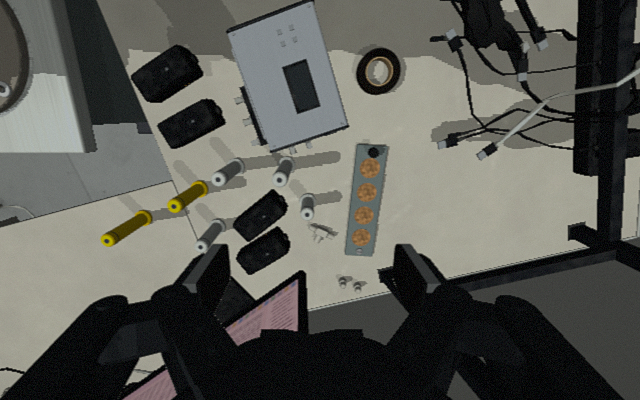

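Both views show silver posts with their tops at (222,180), (281,180), (307,214) and (204,245) in w2. The pads are at (371,168), (367,193), (364,216) and (361,238), with the thumbscrew at (373,152), the world +y end. Now I'll measure from depth and colour.

```bash
cat > meas.py <<'E'
from h import *
def cloud(pic):
    f=np.load(f"pics/{pic}.npz");d,K,T=f["d"],f["K"],np.linalg.inv(f["T"])
    v,u=np.indices(d.shape);P=np.dstack([(u-K[0,2])/K[0,0]*d,(v-K[1,2])/K[1,1]*d,d])
    W=P@T[:3,:3].T+T[:3,3];W[d<=0]=np.nan;return W,K,f["T"]
def tops(W,guess,r=.028):
    out=[]
    for g in guess:
        m=(np.hypot(W[...,0]-g[0],W[...,1]-g[1])<r)&(W[...,2]>.05)&(W[...,2]<.13)
        z=np.percentile(W[m][:,2],97);t=m&(W[...,2]>z-.004);v,u=np.nonzero(t)
        p=W[t];c=(p.min(0)+p.max(0))/2
        s=W[m&(W[...,2]<z-.008)]
        out.append([*p.mean(0)[:2],z,*c[:2],u.mean(),v.mean(),len(p)])
    return np.array(out)
def onplane(uv,K,T,z):
    Ti=np.linalg.inv(T);r=np.c_[(uv-[K[0,2],K[1,2]])/[K[0,0],K[1,1]],np.ones(len(uv))]@Ti[:3,:3].T
    return Ti[:3,3]+r*((z-Ti[2,3])/r[:,2])[:,None]
def pads(pic,W,K,T):
    im=cv2.imread(f"pics/{pic}.png");h=cv2.cvtColor(im,cv2.COLOR_BGR2HSV)
    m=(cv2.inRange(h,(8,70,90),(25,220,255))>0)&(abs(W[...,0]-.6)<.05)&(abs(W[...,1]+.23)<.1)&(W[...,2]<.02)
    m=cv2.morphologyEx(m.astype(np.uint8),cv2.MORPH_CLOSE,np.ones((5,5)))
    n,_,st,c=cv2.connectedComponentsWithStats(m);k=[i for i in range(1,n) if st[i,4]>60]
    zs=[np.nanmedian(W[int(c[i][1])-2:int(c[i][1])+3,int(c[i][0])-2:int(c[i][0])+3,2]) for i in k]
    return c[k],st[k,4],np.array(zs),onplane(c[k],K,T,.008)
G=[(.391,-.173),(.470,-.171),(.505,-.235),(.354,-.281)]
if __name__=="__main__":
    np.set_printoptions(precision=4,suppress=True)
    A=[]
    for p in ("w1","w2"):
        W,K,T=cloud(p);t=tops(W,G);A.append((t,K,T));print(p,t)
        print("worktop z",np.nanmedian(W[(abs(W[...,0]-.55)<.02)&(abs(W[...,1]+.2)<.04)][:,2]))
        c,a,z,w=pads(p,W,K,T);print("pads",np.c_[c,a,z,w]);
    P=[K@T[:3] for _,K,T in A]
    X=cv2.triangulatePoints(P[0],P[1],A[0][0][:,5:7].T,A[1][0][:,5:7].T);print("tri",(X[:3]/X[3]).T)
E
python3 meas.py; python3 -c "
import cv2
a=cv2.imread('pics/w2.png')[130:260,180:400];cv2.imwrite('pics/w2c.png',cv2.resize(a,None,fx=3.6,fy=3.6,interpolation=cv2.INTER_CUBIC))"
```

```text
w1 [[  0.3894  -0.181    0.0931   0.3895  -0.1813 279.8303 202.0182 165.    ]
 [  0.4699  -0.1783   0.106    0.4701  -0.1781 341.5424 203.5198 177.    ]
 [  0.5034  -0.239    0.067    0.5036  -0.2394 360.     234.2652 132.    ]
 [  0.3499  -0.2839   0.08     0.3498  -0.285  256.0157 265.252  127.    ]]
worktop z 0.0007678235029191516
pads [[416.7282 187.8523 298.       0.0095   0.6016  -0.1832   0.008 ]
 [410.5799 221.7565 538.       0.0085   0.5981  -0.2421   0.008 ]]
w2 [[  0.3898  -0.1813   0.0932   0.3893  -0.1818 218.6167 178.8556 180.    ]
 [  0.4703  -0.1785   0.1061   0.4702  -0.1794 279.5654 179.1832 191.    ]
 [  0.5038  -0.2392   0.0671   0.5036  -0.2398 307.1387 213.8175 137.    ]
 [  0.3502  -0.2842   0.0801   0.3501  -0.285  201.0227 246.0379 132.    ]]
worktop z 0.3506983139405493
pads [[369.5503 167.5503 318.       0.009    0.602   -0.1827   0.008 ]
 [363.5935 213.5223 829.       0.0094   0.5968  -0.2603   0.008 ]]
tri [[ 0.3892 -0.1816  0.0899]
 [ 0.4701 -0.1789  0.103 ]
 [ 0.5038 -0.24    0.0636]
 [ 0.3495 -0.285   0.077 ]]
```

View pics/w2c.png

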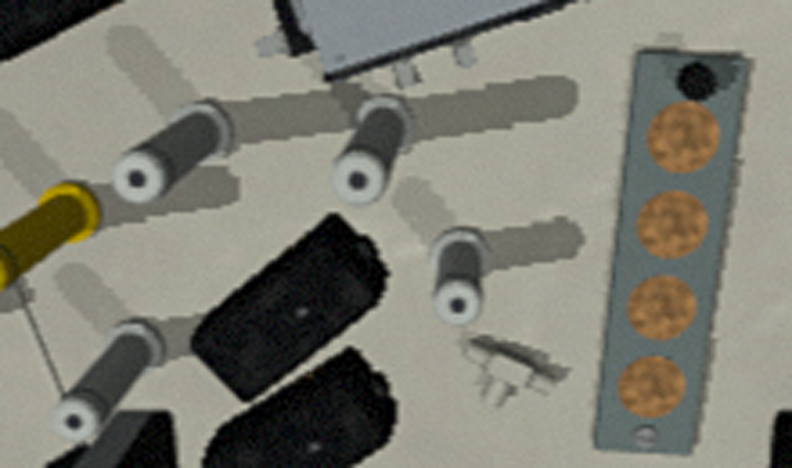

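Tops measure 0.064–0.065, 0.077–0.080, 0.090–0.093 and 0.103–0.106 m, so all four posts are identified. Next I'll fit the pad row, then pick and place the shortest post.

```bash
cat > act.py <<'E'
from meas import *
import json,sys
POST={65:(.5037,-.2394),78:(.3500,-.2848),91:(.3893,-.1815),104:(.4701,-.1787)}
GZ={65:.037,78:.050,91:.053,104:.056}   # TCP height at the grasp
SLOT={65:0,78:1,91:2,104:3}
def row():
    r=json.load(open("row.json"));return np.array(r["c"]),np.array(r["d"])
def chk(tag):
    s=status.sense();print(tag,round(s["t"],1),np.round(s["ee_pos"],4),"w",round(s["gripper_width"],4),"grip",round(s["grip_force"],1),"F",np.round(s["force"],1),"q",np.round(s["joint_pos"],0))
    return s
def pick(h):
    x,y=POST[h];effector.gripper_to(.045)
    env.move_pose([x,y,h+.0 if h<1 else h/1000+.05],Rz(0));env.move_straight([x,y,GZ[h]],.12)
    effector.gripper_to(.0,30);s=chk("grip")
    assert .017<s["gripper_width"]<.023
    env.move_straight([x,y,GZ[h]+.115],.15);chk("lift")
def place(h,via=(),corr=(0,0)):
    c,d=row();p=c+d*[.06,.02,-.02,-.06][SLOT[h]]+corr;a=np.degrees(np.arctan2(-d[0],d[1]))
    for v in via: env.move_pose([*v,GZ[h]+.125],Rz(0))
    env.move_pose([*p,GZ[h]+.10],Rz(a));env.move_straight([*p,GZ[h]+.02],.12)
    env.move_straight([*p,GZ[h]+.0085],.03);chk("down")
    effector.gripper_to(.045);env.move_straight([*p,GZ[h]+.125],.15);chk("up")
E
python3 - <<'E'
from act import *
np.set_printoptions(precision=4,suppress=True)
E=[]
for pic in ("w1","w2"):
    W,K,T=cloud(pic);im=cv2.imread(f"pics/{pic}.png").astype(int)
    m=(im[...,2]-im[...,0]>45)&(abs(W[...,0]-.6)<.03)&(W[...,1]<-.15)&(W[...,1]>-.34)&(W[...,2]<.02)
    m=cv2.morphologyEx(m.astype(np.uint8),cv2.MORPH_OPEN,np.ones((3,3)))
    n,_,st,c=cv2.connectedComponentsWithStats(m);k=[i for i in range(1,n) if st[i,4]>100]
    w=onplane(c[k],K,T,.008);print(np.c_[c[k],st[k,4],w]);E.append(w)
man=onplane(np.array([[369.7,167.8],[366.7,192.2],[363.9,215.3],[361.1,237.2]]),K,T,.008);print("by eye",man)
w=E[1] if len(E[1])==4 else man
w=w[np.argsort(-w[:,1])][:,:2]
t=np.array([.06,.02,-.02,-.06]);A=np.c_[np.ones(4),t];sol=np.linalg.lstsq(A,w,rcond=None)[0]
c,d=sol;sc=np.linalg.norm(d);d=d/sc;res=w-(c+t[:,None]*d);print("c",c,"d",d,"scale",sc,"res",res)
assert abs(res).max()<.003 and abs(sc-1)<.04
json.dump({"c":c.tolist(),"d":d.tolist()},open("row.json","w"))
pick(65)
place(65)
E
```

```text
[[417.0106 187.8486 284.       0.6021  -0.1831   0.008 ]
 [412.6653 211.247  251.       0.5995  -0.2234   0.008 ]
 [408.4612 233.0431 232.       0.5967  -0.2628   0.008 ]]
[[369.5066 167.6711 304.       0.6019  -0.1829   0.008 ]
 [366.4113 191.9787 282.       0.5993  -0.223    0.008 ]
 [363.4821 215.0319 251.       0.5967  -0.263    0.008 ]
 [360.6125 236.9125 240.       0.594   -0.3029   0.008 ]]
by eye [[ 0.6022 -0.1831  0.008 ]
 [ 0.5998 -0.2233  0.008 ]
 [ 0.5975 -0.2634  0.008 ]
 [ 0.5949 -0.3034  0.008 ]]
c [ 0.598  -0.2429] d [0.0654 0.9979] scale 1.0019761399210727 res [[-0.      0.0002]
 [ 0.      0.    ]
 [ 0.0001 -0.0001]
 [-0.     -0.0001]]
grip 7.4 [ 0.5045 -0.2398  0.0381] w 0.0191 grip 31.1 F [-1.1 -0.1  3.6] q [23. 29.  0. 99. -0. 51. 24.]
lift 8.3 [ 0.5027 -0.2389  0.1507] w 0.019 grip 30.7 F [-0.6 -0.7 -1.7] q [23. 22.  0. 93. -0. 66. 24.]
down 10.2 [ 0.602  -0.1831  0.046 ] w 0.019 grip 31.1 F [-1.4  0.8  3.7] q [16. 36. -0. 87.  0. 58. 11.]
up 11.5 [ 0.6011 -0.1828  0.1609] w 0.0449 grip 0.0 F [-0.3  0.3  0.5] q [16. 30. -0. 79.  0. 71. 11.]
```

```bash
cat > look.py <<'E'
from act import *
np.set_printoptions(precision=4,suppress=True)
def look(pic,hs):
    env.move_pose([.51,-.17,.30],Rz(0));env.dwell(.2);shot("wrist",pic);W,K,T=cloud(pic);c,d=row()
    for h in hs:
        p=c+d*[.06,.02,-.02,-.06][SLOT[h]];t=tops(W,[p],.02)[0]
        print(h,"top height",t[2],"dev top from pad",t[:2]-p,t[3:5]-p,"uv",t[5:7])
    for h in [k for k in POST if k not in hs]: print(h,"waiting: moved by",tops(W,[POST[h]])[0][:2]-POST[h])
E
python3 - <<'E'
from look import *
look("w3",[65])
a=cv2.imread('pics/w3.png')[130:260,180:400];cv2.imwrite('pics/w3c.png',cv2.resize(a,None,fx=3.6,fy=3.6,interpolation=cv2.INTER_CUBIC))
E
```

```text
65 top height 0.07510469377101808 dev top from pad [-0.0001  0.0003] [0.0003 0.0002] uv [380.0184 178.0061]
78 waiting: moved by [0.0004 0.0009]
91 waiting: moved by [0.0005 0.0003]
104 waiting: moved by [0.0003 0.0002]
```

View pics/w3c.png

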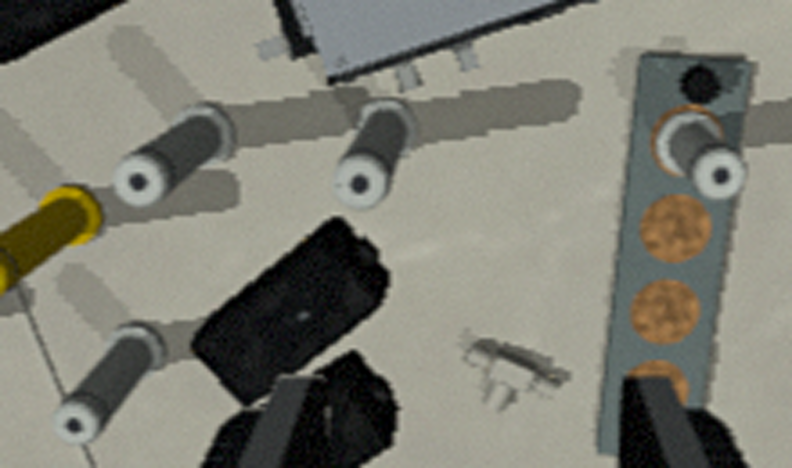

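The 65 mm post stands in the centre of the pad by the thumbscrew (crop (700,150)), and the other posts haven't moved. Next are the 78 and 91 mm posts.

Run:
```python
from look import *
pick(78); place(78,via=[(.42,-.20),(.52,-.195)])
pick(91); place(91,via=[(.47,-.20)])
look("w4",[65,78,91])
```

```text
grip 14.8 [ 0.3508 -0.2853  0.0508] w 0.0191 grip 31.3 F [ 0.  -0.1  4.1] q [ 33.  18.   5. 115.  -2.  47.  39.]
lift 15.8 [ 0.3491 -0.2842  0.1639] w 0.0187 grip 31.0 F [-0.2  0.8 -0.8] q [ 32.   9.   5. 107.  -1.  63.  38.]
down 18.6 [ 0.5993 -0.2231  0.0589] w 0.0191 grip 31.2 F [-1.7 -0.1  1.8] q [19. 36. -0. 84.  0. 60. 15.]
up 19.8 [ 0.5985 -0.2227  0.1738] w 0.0451 grip 0.0 F [-0.2  0.  -0.7] q [19. 30. -0. 76.  0. 74. 15.]
grip 22.2 [ 0.3901 -0.1818  0.0537] w 0.0188 grip 29.3 F [-0.3 -0.3  2.7] q [ 24.  15.  -1. 118.   0.  46.  22.]
lift 23.1 [ 0.3883 -0.1811  0.1669] w 0.0189 grip 29.4 F [-0.1  0.4 -1.6] q [ 24.   7.  -1. 110.   0.  63.  23.]
down 25.5 [ 0.5967 -0.263   0.0618] w 0.019 grip 29.6 F [-1.8  0.1  1.5] q [22. 37.  0. 82. -0. 61. 19.]
up 26.8 [ 0.5959 -0.2626  0.1768] w 0.0448 grip 0.0 F [-0.8  0.7 -0.6] q [22. 32.  0. 74. -0. 75. 19.]
65 top height 0.07488055390020487 dev top from pad [-0.0001  0.0004] [0.0001 0.0005] uv [379.9441 176.6957]
78 top height 0.08801901180369909 dev top from pad [-0.0007  0.0011] [-0.0001  0.0009] uv [377.7702 207.2981]
91 top height 0.10071816793125221 dev top from pad [-0.0001  0.0021] [-0.0002  0.0016] uv [376.4595 237.8378]
104 waiting: moved by [0.0003 0.0003]
```

Run:
```python
from look import *
q=np.array(status.sense()["joint_pos"]);env.goto_joints((q+[-15,0,16,0,0,0,0]).tolist());chk("elbow left")
pick(104); place(104,via=[(.52,-.20)])
look("w5",[65,78,91,104])
im,d,_,_=shot("side","s5")
cv2.imwrite('pics/s5c.png',cv2.resize(im[150:290,200:440],None,fx=3,fy=3,interpolation=cv2.INTER_CUBIC))
for n in ("tape_roll","coax_tee"):
    print(n,[np.round(r["position"],3).tolist() for r in spot_in("side",n)])
```

```text
elbow left 28.1 [ 0.5134 -0.1714  0.3019] w 0.045 grip 0.0 F [ 0.3 -0.9 -0.9] q [ 3. 15. 14. 81.  0. 84. 16.]
grip 30.3 [ 0.4709 -0.179   0.0569] w 0.0191 grip 29.3 F [-1.   0.   3.8] q [  8.  23.  13. 108.  -7.  51.  25.]
lift 31.2 [ 0.4691 -0.1783  0.1698] w 0.0192 grip 29.3 F [ 0.5  0.  -2.4] q [  7.  15.  14. 100.  -4.  66.  23.]
down 33.5 [ 0.5941 -0.3029  0.0649] w 0.0192 grip 29.6 F [-0.1  0.6  1.7] q [ 16.  39.  16.  79. -11.  63.  30.]
up 34.8 [ 0.5934 -0.3024  0.1797] w 0.045 grip 0.0 F [-0.5 -0.  -0.6] q [ 16.  34.  17.  71. -10.  77.  28.]
65 top height 0.07521936923708332 dev top from pad [-0.0003  0.0003] [ 0.0004 -0.0001] uv [379.5926 176.3951]
78 top height 0.08796662055808864 dev top from pad [-0.0007  0.0011] [-0.0006  0.001 ] uv [377.5125 206.8313]
91 top height 0.10058639795526718 dev top from pad [-0.0002  0.002 ] [0.     0.0015] uv [376.1258 237.4371]Traceback (most recent call last):
  File "<stdin>", line 4, in <module>
  File "look.py", line 6, in look
    p=c+d*[.06,.02,-.02,-.06][SLOT[h]];t=tops(W,[p],.02)[0]
                                         ~~~~^^^^^^^^^^^
  File "meas.py", line 10, in tops
    z=np.percentile(W[m][:,2],97);t=m&(W[...,2]>z-.004);v,u=np.nonzero(t)
    return _quantile_unchecked(
        a, q, axis, out, overwrite_input, method, keepdims, weights)
    return _ureduce(a,
                    func=_quantile_ureduce_func,
    ...<5 lines>...
                    overwrite_input=overwrite_input,
                    method=method)
    r = func(a, **kwargs)
    result = _quantile(arr,
                       quantiles=q,
    ...<2 lines>...
                       out=out,
                       weights=wgt)
    slices_having_nans = np.isnan(arr[-1, ...])
                                  ~~~^^^^^^^^^
IndexError: index -1 is out of bounds for axis 0 with size 0
```

View pics/w5.png

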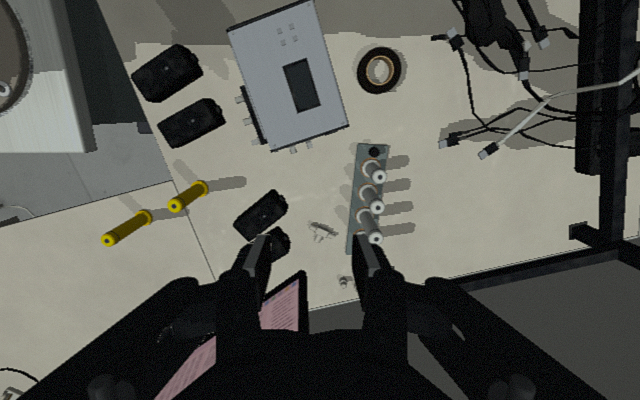

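The first three posts stand at (374,176), (374,205) and (373,238), and the tape and tee are in place. The finger hides the last post, so I'll open the gripper fully and look from farther left.

Run:
```python
from look import *
effector.gripper_to(.085);env.move_pose([.46,-.17,.32],Rz(0));env.dwell(.2);shot("wrist","w6");W,K,T=cloud("w6");c,d=row()
for h in POST:
    p=c+d*[.06,.02,-.02,-.06][SLOT[h]]
    try: t=tops(W,[p],.02)[0];print(h,t[2],t[:2]-p)
    except IndexError: print(h,"hidden")
a=cv2.imread('pics/w6.png')[130:280,250:450];A=cv2.resize(a,None,fx=3,fy=3,interpolation=cv2.INTER_CUBIC);cv2.imwrite('pics/w6c.png',A)
im,_,_,_=shot("side","s6")
cv2.imwrite('pics/s6c.png',cv2.resize(im[150:290,200:440],None,fx=3,fy=3,interpolation=cv2.INTER_CUBIC))
for n in ("tape_roll","coax_tee"):
    print(n,[np.round(r["position"],3).tolist() for r in spot_in("side",n)])
```

```text
65 0.07495549148111509 [-0.0005  0.0004]
78 0.08786523432648623 [-0.0009  0.0012]
91 0.10095657599632618 [-0.0005  0.0013]
104 0.08306369949442984 [-0.0092  0.0015]
tape_roll [[0.614, -0.022, 0.019]]
coax_tee [[0.527, -0.288, 0.01]]
```

View pics/w6c.png

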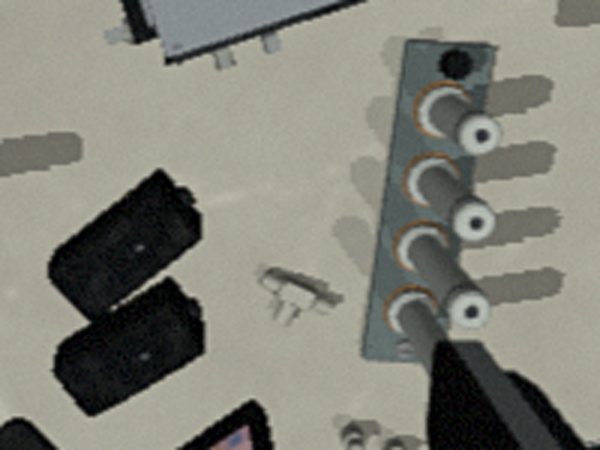

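View pics/s6c.png

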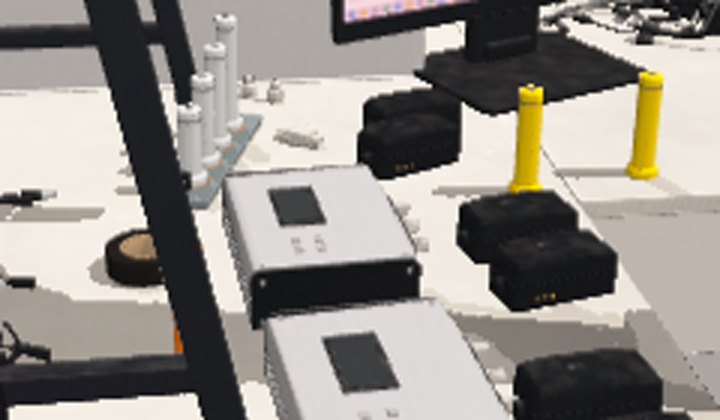

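The wrist crop shows all four feet ringed evenly by cork, at (440,108), (430,180), (421,247) and (410,310). The side crop shows the four posts upright, rising away from the thumbscrew, with the bystanders unmoved, so I'm handing in.

```bash
python3 -c "
from h import *
print(workorder.close_job())"
```

```text
the job is handed in; nothing more can be done
None
```

The job is handed in: all four posts stand upright on their cork pads, rising from the 65 mm post by the thumbscrew to the 104 mm one at the other end. The first three are within about 2 mm of the pad centres, the 104 mm post's centring was checked by eye only, and the tape roll and coax tee were left where they lay.

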